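# Start the wash from the control pad

### The job

Two control pads lie on the laundry worktop: start a wash on the washer's pad, the one with the dial, by pressing its round key down with the fingertips and letting it come back up, then pressing its bar-shaped start key down and letting that come up too. Press gently, do not pick up or shift the pad, and leave its square key and dial, the other pad, the cup, the jar and the brush untouched. Finish with the hand clear of everything.

Things in the scene. Friction and masses are not known exactly. Their poses are not given: they have to be found in the camera images.
- washer_pad: The washer's pad: a loose grey plastic control pad lying flat, 230 x 66 x 28 mm (x, y, z), 0.6 kg. Origin: centre of its underside; x along its length, z up. On its centre line: at x = -82.5 mm a turning dial, 34 mm across, at -27.5 a square key, at +27.5 a round key, at +82.5 mm a bar-shaped key. The pads swap places and are turned by chance.
- dryer_pad: The dryer's pad: a loose grey plastic control pad lying flat, 230 x 66 x 28 mm (x, y, z), 0.6 kg. Origin: centre of its underside; x along its length, z up. On its centre line: at x = -82.5 mm a flat dark display window of 40 x 46 mm (and no dial), at -27.5 a square key, at +27.5 a round key, at +82.5 mm a bar-shaped key. The pads swap places and are turned by chance.
- washer_round (a joint): White plastic push key on the washer's pad, round, 30 mm across, its top 9 mm above the casing (37 mm above the worktop). Value: how far it is pressed in, m, 0 up to 0.006 at its stop; a spring pushes it back up (about 1.2 N to start moving, 6 N at the stop), no latch.
- washer_round_top (a point): Centre of the top face of the washer pad's round key; it sinks with the key. Axes: as the pad, z up.
- washer_bar (a joint): White plastic push key on the washer's pad, a bar 24 mm along the pad and 46 mm across it, its top 9 mm above the casing (37 mm above the worktop). Value: how far it is pressed in, m, 0 up to 0.006 at its stop; a spring pushes it back up (about 1.2 N to start moving, 6 N at the stop), no latch.
- washer_bar_top (a point): Centre of the top face of the washer pad's bar-shaped key; it sinks with the key. Axes: as the pad, z up.
- washer_square: White square push key, 26 x 26 mm, on the washer's pad, its top 9 mm above the casing. Origin: its centre, level with the casing's top. To be left alone.
- washer_dial: Round white dial with a raised grip bar on the washer's pad, 34 mm across, its top 25 mm above the casing. Origin: its centre, level with the casing's top. To be left alone.
- cup: Small open blue plastic dosing cup, 54 mm across, 55 mm tall, loose, between the pads. Origin: centre of its underside.
- jar: White jar with a grey cap, 76 mm across, 95 mm tall, loose, beyond the pads. Origin: centre of its underside.
- brush: Wooden-handled brush, 130 mm long, lying between the pads, loose. Origin: under its middle; x along its length.
There are look-alikes about, which are no part of the job. What is shaped like the washer_pad but orange or red is not meant.

How it is judged:
On the way, in this order (a step that is already met when the one before it is completed fails the run):
1. the washer's round key is pressed in by 4 mm or more, the bar key being up (value of joint washer_round above 0.004 m and value of joint washer_bar below 0.001 m), for 0.05 s.
2. the round key is up again (value of joint each of washer_round, washer_bar below 0.001 m), for 0.05 s.
3. the washer's bar key is pressed in by 4 mm or more, the round key being up (value of joint washer_bar above 0.004 m and value of joint washer_round below 0.001 m), for 0.05 s.
At the end, for the whole second after the job is handed in: The round and bar keys of the washer's pad are up again to within 1 mm; the washer's pad lies flat and at rest within 15 mm of where it was; the dryer's pad, cup, jar and brush are within 10 mm of where they were (all of step 2 and distance of washer_pad from where it was at the start of the episode below 0.015 m and height (world z) of washer_pad below 0.005 m and angle between washer_pad's own z axis and vertical below 0.05 rad and linear speed of washer_pad below 0.02 m/s and distance of each of cup, jar, brush, dryer_pad from where it was at the start of the episode below 0.01 m); the robot touches nothing.
It fails at once if the washer's pad is lifted 10 mm, tipped by 0.1 rad or shifted 15 mm (height (world z) of washer_pad above 0.01 m or angle between washer_pad's own z axis and vertical above 0.1 rad or distance of washer_pad from where it was at the start of the episode above 0.015 m).
It fails at once if the washer's pad or its keys are pushed with more than 30 N (contact force between the arm and washer_pad above 30 N).
It fails at once if the washer's square key or dial is touched with over 1 N (contact force between the arm and washer_square above 1 N or contact force between the arm and washer_dial above 1 N).
It fails at once if the dryer's pad or one of its keys is touched with over 1 N or moved 10 mm (contact force between the arm and dryer_pad above 1 N or distance of dryer_pad from where it was at the start of the episode above 0.01 m).
It fails at once if the cup, jar or brush is touched with over 1 N or moved 10 mm (contact force between the arm and cup above 1 N or distance of any of cup, jar, brush from where it was at the start of the episode above 0.01 m or contact force between the arm and jar above 1 N or contact force between the arm and brush above 1 N).
It also fails if it takes over 38 s, if anything falls off the work surface, if the arm or the gripper's body presses on something with over 40 N, if the wrist force passes 120 N, or if a joint passes its speed limit or range.

### The arm

A 7-joint arm with a two-finger parallel gripper is mounted at the origin on the work surface. World frame = base frame: x ahead of the robot, y to its left, z up, the work surface at z = 0. Lengths are in m, angles in rad, forces in N, time in s.
With the tool pointing down it reaches from about 0.425 to 0.925 m from the base axis. Payload 6.8 kg.
Tool frame: the origin (TCP) lies midway between the tips of the shut fingers; the grasp point (between the pads) lies 19 mm behind it; z points along the fingers, y is the line along which they close (so a half turn about z gives the same grasp; the last joint's range is limited). The gripper opens to 88 mm and grips with 3 to 60 N. Pads are 20 mm wide; open, the fingers measure 115 mm over their backs; the gripper's body (75 mm by 178 mm) begins 61 mm behind the grasp point.
Start: joints at [-1.354, 0.477, 0.022, 1.555, -0.011, 1.109, -0.083], TCP at [0.215, 0.64, 0.2] pointing down, gripper open.
Joint ranges: [-2.96, 2.96], [-0.34, 2.1], [-1.41, 1.46], [0.24, 2.44], [-1.37, 4.51], [0.17, 1.92], [-2.96, 2.96]. Speed limits (rad/s): [2.39, 2.39, 3.14, 3.14, 3.14, 3.14, 3.14].

### API

Orientations are given as a 3x3 rotation matrix whose columns are the frame's x, y, z axes.
In Python, from rig import read_state, snapshot, sign_off gives the robot as it stands.
- The arm moves only by the shell command python3 -m crank 'ROWS' [OPENING]. ROWS is JSON, one flat list of numbers, 6 for each row, row after row: the shift along the world's x, y, z normalised to -1 to 1, where 1 is 1 m, then the turn, a rotation vector about the world's x, y, z normalised to -1 to 1, where 1 is 90 degrees. A call has 1 to 8 rows; each row shifts and turns the commanded pose from where the row before left it; what a row does not reach is not made up. A row lasts 1/10 s, in which the tool goes at most 50 mm and 8.59 degrees, less where a joint would pass 70% of its speed; a pose out of reach is approached as far as the arm can. A call with a number of a shift or a turn outside -1 to 1 is refused whole. A call with a gripper value outside its range is refused whole. OPENING is the opening, from -1 (shut) to 1 (fully open), set as the call begins (- or left out, the last holds). The fingers move at their own pace and stop on an object; the grip force is fixed at half the most. Time passes only in rows, so rows that do not move let the fingers close. It gives the time, the measured TCP pose, the force, the opening and the grip force at its end, in the units of the state.
- read_state(): the state, without advancing time (a new reading comes with each control period).
- snapshot(name): name is "scene" or "top" or "wrist"; returns a dict with "color" (420x560x3 uint8, red, green, blue), "range_z" (420x560 float32, m along the optical axis (not along the pixel's ray), 0 where there is no reading), "camera_matrix" (3x3 intrinsics, pixels), "world_from_camera" (4x4, takes a point from camera to world coordinates); the wrist camera has in their place "hand_eye" (4x4, takes a point from camera to tool coordinates, whose origin is the TCP and whose axes are the flange's). Camera axes: x right, y down, z forward; pixel columns grow to the right and rows downward; lengths in m; the calibration is good to about 2 mm. A picture is of the moment at which its call begins: read the wrist's pose just before it.
- sign_off(): hands the job in; it is judged then, once.
The state is a dict: "time": time; "q": joint angles; "qd": joint speeds; "tau": joint torques, N m; "tcp_pos": TCP position; "eef_rot": TCP orientation; "contact_force": force on the tool from outside, world axes, zero at the start; "ft_torque": the same for the moment, N m; "finger_gap": finger opening in m; "grasp_force": force on a finger pad.
Only numpy, scipy, OpenCV 4.12 (cv2) and the standard library are available. Lean on these libraries where they do the work, as an engineer would, in place of code of your own. Each camera call takes 0.05 s, during which the arm holds its last target. There are 200 camera calls.

## Working session

There is one attempt and no reset: what is moved stays moved. The work goes in short steps, Python scripts to look and compute and a shell command to move; the robot and the scene stay as the last step left them, time stands still between calls to the robot, and variables do not carry over. Pictures are saved under pics/ and viewed, at most 10 in all, crops included, and the job is handed in when it is done.

```bash
mkdir -p pics; ls; python3 - <<'E'
from rig import *
import cv2,numpy as np
for n in("top","scene"):
    s=snapshot(n); cv2.imwrite(f"pics/{n}0.png",s["color"][:,:,::-1]); np.savez(f"{n}0.npz",**s)
    print(n,s["camera_matrix"].round(1).tolist(),s["world_from_camera"].round(3).tolist())
st=read_state();print(st["time"],st["tcp_pos"],st["eef_rot"],st["contact_force"],st["finger_gap"])
E
```

```text
pics
top [[395.0, 0.0, 285.1], [0.0, 395.0, 205.8], [0.0, 0.0, 1.0]] [[-0.007, -0.998, 0.066, 0.548], [-1.0, 0.007, 0.01, -0.121], [-0.011, -0.066, -0.998, 1.01], [0.0, 0.0, 0.0, 1.0]]
scene [[465.6, 0.0, 278.7], [0.0, 465.6, 209.6], [0.0, 0.0, 1.0]] [[0.758, 0.442, -0.479, 1.194], [0.652, -0.521, 0.551, -0.788], [-0.007, -0.73, -0.683, 0.932], [0.0, 0.0, 0.0, 1.0]]
0.1 [0.21527254 0.63915819 0.19900146] [[-9.47699066e-01  3.19165062e-01 -3.79278681e-04]
 [ 3.19165258e-01  9.47697798e-01 -1.55588300e-03]
 [-1.37141923e-04 -1.59556144e-03 -9.99998718e-01]] [-0.0643406  -0.11505931 -0.34866475] 0.08769099287659934
```

View pics/top0.png

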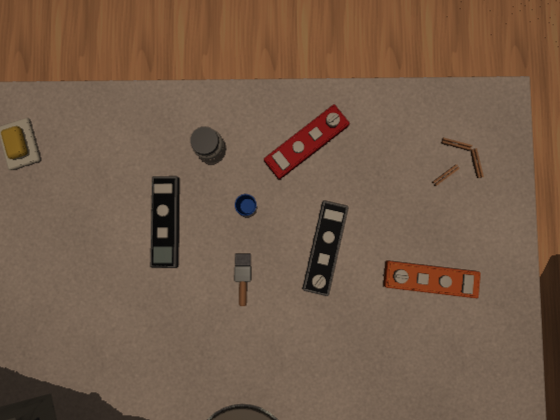

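View pics/scene0.png

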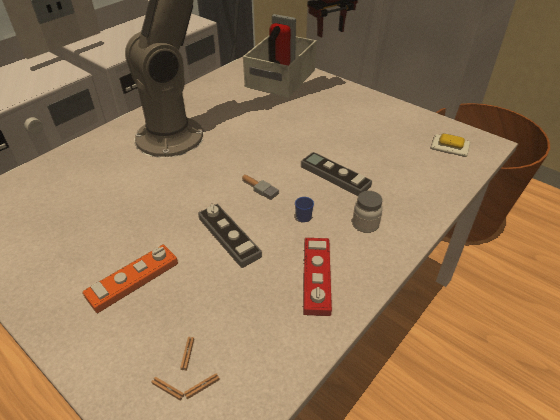

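Four pads have keys and a dial or window: red (307,142), orange (432,280), dark grey with a display window and no dial (165,222, the dryer), and dark grey with a dial at (319,282). The last one fits the washer: it is grey and has the dial, square (323,259), round (329,237) and bar (334,215). I'll measure it and confirm in a crop.

```bash
cat > h.py <<'E'
import numpy as np,cv2
def cast(s,uv,z):
    K,T=s["camera_matrix"],s["world_from_camera"]
    d=T[:3,:3]@np.linalg.solve(K,[*uv,1]); o=T[:3,3]
    return o+d*(z-o[2])/d[2]
def blobs(s,box,thr=110):
    u0,v0,u1,v1=box
    g=s["color"][v0:v1,u0:u1].min(2)
    return g
E
python3 - <<'E'
import numpy as np,cv2
from h import *
out=[]
for n,box in(("top",(300,195,352,300)),("scene",(192,195,270,270))):
    s=np.load(n+"0.npz"); u0,v0,u1,v1=box
    c=s["color"][v0:v1,u0:u1]; g=c.min(2)
    # dark pad region, holes filled
    dk=(c.max(2)<70).astype(np.uint8); dk=cv2.morphologyEx(dk,cv2.MORPH_CLOSE,np.ones((5,5)))
    cs,_=cv2.findContours(dk,cv2.RETR_EXTERNAL,cv2.CHAIN_APPROX_NONE); C=max(cs,key=cv2.contourArea)
    m=cv2.drawContours(np.zeros_like(dk),[cv2.convexHull(C)],-1,1,-1); m=cv2.erode(m,np.ones((5,5)))
    k=((g>105)&(m>0)).astype(np.uint8)
    N,L,S,ce=cv2.connectedComponentsWithStats(k)
    for i in range(1,N):
        if S[i,4]>15:
            uv=ce[i]+[u0,v0]; p=cast(s,uv,.037)
            r=s["range_z"][int(round(uv[1])),int(round(uv[0]))]
            pd=s["world_from_camera"]@np.r_[np.linalg.solve(s["camera_matrix"],[*uv,1])*r,1]
            print(n,uv.round(1),S[i,4],p.round(4),"depth",pd[:3].round(4))
    out.append(cv2.resize(c,None,fx=5,fy=5,interpolation=2))
h=max(o.shape[0] for o in out)
im=np.hstack([cv2.copyMakeBorder(o,0,h-o.shape[0],0,0,0) for o in out]);print(im.shape)
cv2.imwrite("pics/crop1.png",im[:600,:800,::-1])
E
```

```text
top [333.  215.1] 125 [ 0.5883 -0.2282  0.037 ] depth [ 0.5882 -0.2279  0.04  ]
top [328.1 236.9] 72 [ 0.535  -0.2156  0.037 ] depth [ 0.535  -0.2157  0.0352]
top [323.2 258.7] 73 [ 0.4819 -0.2027  0.037 ] depth [ 0.4819 -0.2026  0.0379]
top [315.4 279.1] 27 [ 0.4327 -0.1832  0.037 ] depth [ 0.4334 -0.1828  0.0431]
scene [213.1 210.3] 27 [ 0.4273 -0.1884  0.037 ] depth [ 0.4384 -0.1971  0.0501]
scene [222.5 222.3] 55 [ 0.4817 -0.2047  0.037 ] depth [ 0.4806 -0.2039  0.0357]
scene [232.9 233.9] 60 [ 0.5348 -0.2177  0.037 ] depth [ 0.5353 -0.2182  0.0377]
scene [243.3 246.7] 101 [ 0.5877 -0.2329  0.037 ] depth [ 0.5889 -0.2339  0.0387]
(525, 650, 3)
```

View pics/crop1.png

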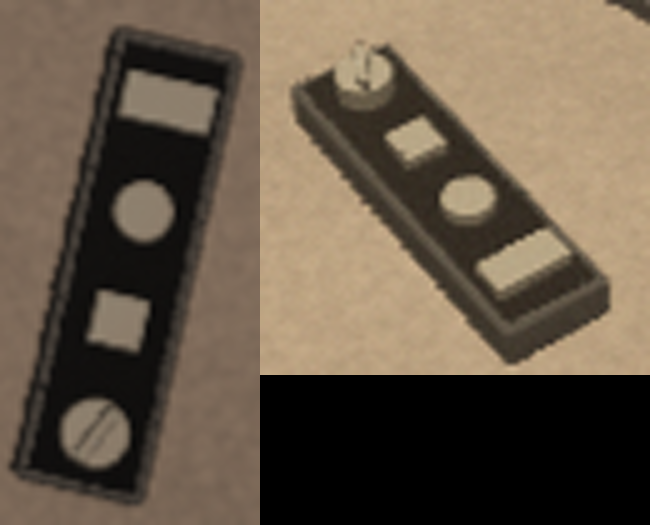

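Crop confirms it: grey pad, dial at one end with a grip line, then square, round (crop 143,211) and bar (crop 168,102). Round is at about (0.535,-0.217) and the bar at (0.588,-0.231). I'll shut the fingers and go round at z = 0.2.

```bash
python3 -m crank '[0.035,-0.03,0,0,0,0, 0.035,-0.03,0,0,0,0, 0.035,-0.03,0,0,0,0, 0.035,-0.03,0,0,0,0, 0.035,-0.03,0,0,0,0, 0.035,-0.03,0,0,0,0, 0.035,-0.03,0,0,0,0, 0.035,-0.03,0,0,0,0]' -1
python3 -m crank '[0.003,-0.044,0,0,0,0, 0.003,-0.044,0,0,0,0, 0.003,-0.044,0,0,0,0, 0.003,-0.044,0,0,0,0, 0.003,-0.044,0,0,0,0, 0.003,-0.044,0,0,0,0, 0.003,-0.044,0,0,0,0]'
python3 -m crank '[0.003,-0.044,0,0,0,0, 0.003,-0.044,0,0,0,0, 0.003,-0.044,0,0,0,0, 0.003,-0.044,0,0,0,0, 0.003,-0.044,0,0,0,0, 0.003,-0.044,0,0,0,0, 0,0,0,0,0,0, 0,0,0,0,0,0]'
```

```text
time: 0.9
tcp_pos: [0.4964, 0.3982, 0.1996]
eef_rot: [[-0.948, 0.319, -0.0], [0.319, 0.948, -0.0], [0.0, -0.0, -1.0]]
contact_force: [0.1, 0.9, -0.7]
finger_gap: 0.0272
grasp_force: 0.0
time: 1.6
tcp_pos: [0.516, 0.0899, 0.1997]
eef_rot: [[-0.948, 0.319, -0.0], [0.319, 0.948, -0.0], [0.0, -0.0, -1.0]]
contact_force: [0.9, -0.9, -0.1]
finger_gap: 0.0008
grasp_force: 0.0
time: 2.4
tcp_pos: [0.5339, -0.1732, 0.1994]
eef_rot: [[-0.947, 0.322, -0.001], [0.322, 0.947, 0.0], [0.001, -0.0, -1.0]]
contact_force: [0.9, 0.4, -0.1]
finger_gap: 0.0002
grasp_force: 0.0
```

```bash
python3 -m crank '[0,-0.044,0,0,0,0.05, 0,0,-0.04,0,0,0, 0,0,-0.04,0,0,0, 0,0,-0.03,0,0,0, 0,0,0,0,0,0, 0,0,0,0,0,0]'
python3 - <<'E'
from rig import *
import cv2,numpy as np
st=read_state();s=snapshot("wrist"); print(st["tcp_pos"],st["contact_force"])
T=np.eye(4);T[:3,:3]=st["eef_rot"];T[:3,3]=st["tcp_pos"];W=T@s["hand_eye"]
np.savez("w1.npz",color=s["color"],range_z=s["range_z"],camera_matrix=s["camera_matrix"],world_from_camera=W)
im=s["color"].copy()
for p in([.535,-.217,.037],[.588,-.231,.037]):
    c=np.linalg.inv(W)@[*p,1];u=s["camera_matrix"]@(c[:3]/c[2]);print(u[:2])
    cv2.drawMarker(im,tuple(int(x) for x in u[:2]),(255,0,0),0,15)
cv2.imwrite("pics/w1.png",im[:,:,::-1])
t=snapshot("top");cv2.imwrite("pics/t1.png",t["color"][:,:,::-1])
E
```

```text
time: 3.0
tcp_pos: [0.5347, -0.2148, 0.0901]
eef_rot: [[-0.97, 0.242, -0.001], [0.242, 0.97, 0.001], [0.001, 0.001, -1.0]]
contact_force: [-0.2, 0.3, 0.2]
finger_gap: 0.0005
grasp_force: 0.0
[ 0.53468826 -0.21483168  0.09012563] [-0.18954595  0.3121553   0.16951021]
[278.65576678 219.71203102]
[277.75851361 287.91722472]
```

View pics/w1.png

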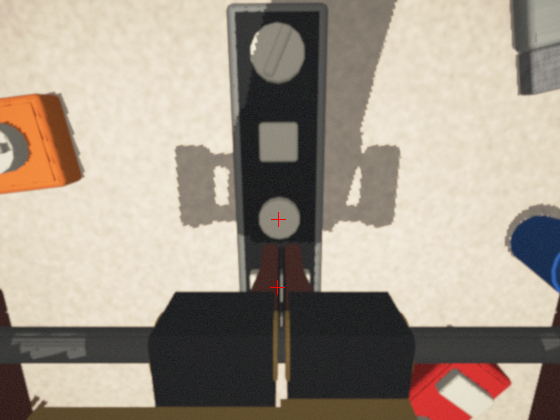

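The wrist view shows the round key at (279,218), which is where I predicted it. The fingers line up with the pad. Lowering gently.

```bash
python3 -m crank '[0,-0.002,-0.02,0,0,0, 0,0,-0.02,0,0,0, 0,0,-0.006,0,0,0, 0,0,0,0,0,0, 0,0,0,0,0,0]'
python3 -m crank '[0,0,-0.003,0,0,0, 0,0,-0.003,0,0,0, 0,0,0,0,0,0, 0,0,0,0,0,0]'
```

```text
time: 3.6
tcp_pos: [0.5354, -0.2185, 0.0452]
eef_rot: [[-0.97, 0.244, 0.002], [0.244, 0.97, -0.0], [-0.002, 0.0, -1.0]]
contact_force: [0.3, -0.5, 0.7]
finger_gap: 0.0004
grasp_force: 0.0
time: 4.0
tcp_pos: [0.5344, -0.2183, 0.0379]
eef_rot: [[-0.97, 0.244, -0.0], [0.244, 0.97, 0.0], [0.0, 0.0, -1.0]]
contact_force: [0.5, 0.0, 0.2]
finger_gap: 0.0004
grasp_force: 0.0
```

```bash
python3 -m crank '[0,0,-0.002,0,0,0, 0,0,-0.001,0,0,0, 0,0,0,0,0,0, 0,0,0,0,0,0]'
python3 -m crank '[0,0,-0.001,0,0,0, 0,0,-0.001,0,0,0, 0,0,0,0,0,0, 0,0,0,0,0,0]'
```

```text
time: 4.4
tcp_pos: [0.5344, -0.2183, 0.0348]
eef_rot: [[-0.97, 0.244, -0.0], [0.244, 0.97, 0.0], [0.0, 0.0, -1.0]]
contact_force: [-0.6, 0.4, -0.7]
finger_gap: 0.0006
grasp_force: 0.0
time: 4.8
tcp_pos: [0.5343, -0.2183, 0.0328]
eef_rot: [[-0.97, 0.244, -0.0], [0.244, 0.97, 0.0], [0.0, 0.0, -1.0]]
contact_force: [-0.1, 0.5, -0.2]
finger_gap: 0.0007
grasp_force: 0.0
```

No force yet, so I'll continue in 1 mm steps.

```bash
python3 -m crank '[0,0,-0.001,0,0,0, 0,0,0,0,0,0, 0,0,0,0,0,0]' | sed -n '2p;4p;7p'
python3 -m crank '[0,0,-0.001,0,0,0, 0,0,0,0,0,0, 0,0,0,0,0,0]'| grep -E 'tcp|contact'
python3 - <<'E'
from rig import *
import cv2,numpy as np
s=snapshot("scene");print(read_state()["contact_force"])
np.savez("s2.npz",**s)
cv2.imwrite("pics/s2.png",cv2.resize(s["color"][130:280,150:350],None,fx=4,fy=4,interpolation=2)[:,:,::-1])
E
```

```text
tcp_pos: [0.5344, -0.2183, 0.0318]
contact_force: [0.1, 0.0, -0.8]
tcp_pos: [0.5344, -0.2183, 0.0308]
contact_force: [-0.8, -0.8, -0.5]
[ 0.56251708 -0.06366366 -0.99821551]
```

View pics/s2.png

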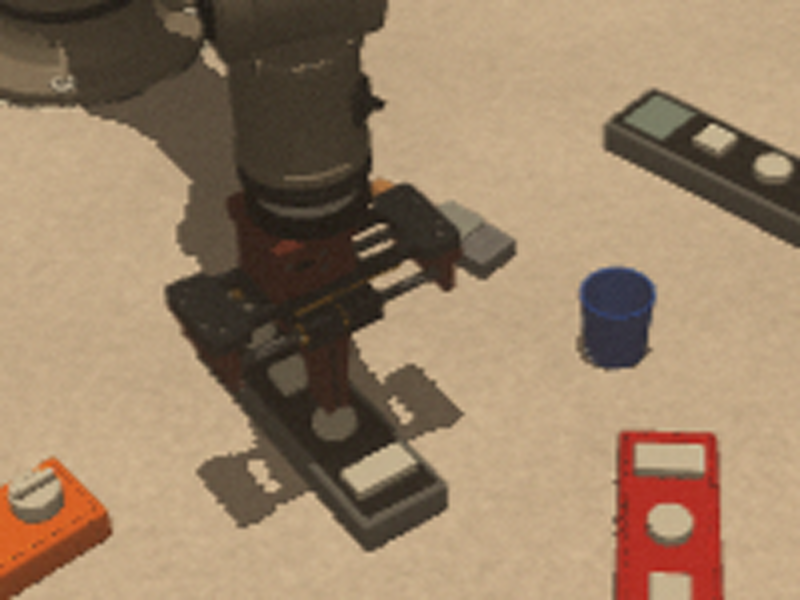

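The fingertips are over the round key (crop 334,420), but it seems they haven't reached it yet. Continuing.

```bash
for i in 1; do python3 -m crank '[0,0,-0.001,0,0,0, 0,0,0,0,0,0]' | grep -E 'tcp|contact'; done
python3 -m crank '[0,0,-0.001,0,0,0, 0,0,0,0,0,0]' | grep -E 'tcp|contact'
python3 -m crank '[0,0,-0.001,0,0,0, 0,0,0,0,0,0]' | grep -E 'tcp|contact'
```

```text
tcp_pos: [0.5343, -0.2182, 0.0298]
contact_force: [0.9, -0.5, 1.0]
tcp_pos: [0.5343, -0.2182, 0.0287]
contact_force: [-0.8, 0.3, 0.1]
tcp_pos: [0.5343, -0.2182, 0.0277]
contact_force: [-0.6, 0.1, 0.4]
```

```bash
python3 - <<'E'
from rig import *
import cv2,numpy as np
st=read_state();print(st["contact_force"],st["tau"])
s=snapshot("wrist")
T=np.eye(4);T[:3,:3]=st["eef_rot"];T[:3,3]=st["tcp_pos"];W=T@s["hand_eye"]
v,u=np.mgrid[:420,:560];K=s["camera_matrix"];r=s["range_z"]
P=np.stack([(u-K[0,2])/K[0,0]*r,(v-K[1,2])/K[1,1]*r,r,np.ones_like(r)],-1)@W.T
a=np.array([.969,-.247]);b=np.array([.247,.969]);d=P[...,:2]-[.535,-.2175]
x=d@a;y=d@b;ok=r>0
def h(n,m):
    m=m&ok;print(n,m.sum(),np.percentile(P[...,2][m],[10,50,90]).round(4) if m.sum() else None)
h("square",(abs(x+.055)<.01)&(abs(y)<.01)); h("casing",(abs(x+.0275)<.008)&(abs(y)<.02))
h("worktop",(abs(x+.04)<.04)&(abs(y)>.05)&(abs(y)<.08))
for x0 in(-.015,-.013,-.011,-.009,-.006,-.003): h(x0,(abs(x-x0)<.001)&(abs(y)<.02-.01)&(P[...,2]<.06))
cv2.imwrite("pics/w3.png",s["color"][:,:,::-1])
E
```

```text
[-0.62233219  0.08859964  0.37734444] [ 1.76956138e-02 -5.20494711e+01  5.83382785e+00 -1.85978401e+01
  2.47197272e-02  4.43015923e-02  5.07714401e-03]
square 1571 [0.0366 0.0374 0.0382]
casing 22961 [0.1371 0.1542 0.1556]
worktop 18818 [-0.0003  0.0008  0.1479]
-0.015 231 [0.028  0.0302 0.0366]
-0.013 189 [0.0283 0.0365 0.0379]
-0.011 366 [0.0367 0.0526 0.0585]
-0.009 154 [0.0368 0.0378 0.0542]
-0.006 96 [0.0366 0.0374 0.0382]
-0.003 9 [0.0371 0.0374 0.0379]
```

View pics/w3.png

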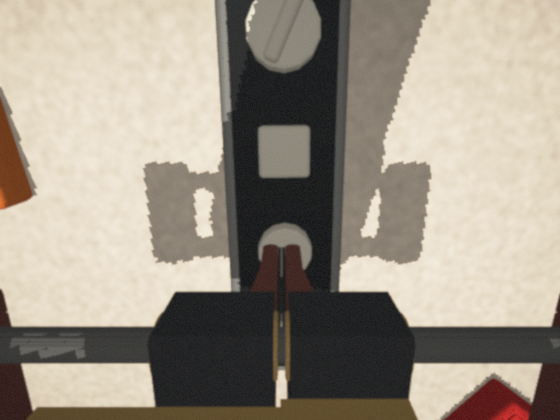

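```bash
python3 - <<'E'
from rig import *
import numpy as np
st=read_state();s=snapshot("wrist");t=snapshot("scene")
T=np.eye(4);T[:3,:3]=st["eef_rot"];T[:3,3]=st["tcp_pos"];W=T@s["hand_eye"]
print(st["tcp_pos"],W[:3,3])
def red(s,W,box):
    u0,v0,u1,v1=box
    v,u=np.mgrid[v0:v1,u0:u1];K=s["camera_matrix"];r=s["range_z"][v0:v1,u0:u1];c=s["color"][v0:v1,u0:u1].astype(int)
    P=(np.stack([(u-K[0,2])/K[0,0]*r,(v-K[1,2])/K[1,1]*r,r,np.ones_like(r)],-1)@W.T)[...,:3]
    m=(c[...,0]>c[...,2]*1.6)&(c[...,0]<130)&(r>0)
    for row in range(0,v1-v0,3):
        if m[row].sum(): print(row+v0,m[row].sum(),np.median(P[row][m[row]],0).round(4), "u",u[row][m[row]].min(),u[row][m[row]].max())
red(s,W,(255,240,310,290)); print()
red(t,t["world_from_camera"],(220,205,245,245))
E
```

```text
[ 0.53437686 -0.21827409  0.02781201] [ 0.45997942 -0.2000896   0.21297045]
246 22 [ 0.5235 -0.2159  0.0532] u 265 297
249 26 [ 0.5235 -0.216   0.0571] u 264 298
252 26 [ 0.5232 -0.2181  0.0607] u 264 298
255 27 [ 0.5242 -0.2151  0.0639] u 263 299
258 30 [ 0.5238 -0.2167  0.0675] u 263 299
261 31 [ 0.5231 -0.2176  0.0708] u 262 300
264 32 [ 0.5236 -0.2163  0.0738] u 261 300
267 34 [ 0.5245 -0.2183  0.0767] u 260 301
270 34 [ 0.5236 -0.2183  0.0797] u 259 302
273 37 [ 0.5239 -0.2139  0.0824] u 258 304
276 42 [ 0.5237 -0.2178  0.0851] u 256 305
279 43 [ 0.5239 -0.2178  0.0878] u 255 307
282 44 [ 0.5235 -0.2159  0.0901] u 255 308
285 45 [ 0.5241 -0.2139  0.0926] u 255 309
288 45 [ 0.5238 -0.2137  0.095 ] u 255 309

205 9 [ 0.5502 -0.2329  0.1631] u 220 237
208 10 [ 0.5495 -0.2384  0.1557] u 223 243
211 4 [ 0.5583 -0.2376  0.1483] u 224 237
214 6 [ 0.5553 -0.245   0.145 ] u 225 237
217 11 [ 0.5434 -0.2186  0.1056] u 223 237
220 12 [ 0.5416 -0.2246  0.0975] u 226 237
223 10 [ 0.5429 -0.2252  0.0868] u 227 236
226 10 [ 0.543  -0.2258  0.0739] u 227 236
229 14 [ 0.5351 -0.2206  0.0604] u 220 237
232 8 [ 0.525  -0.2234  0.0345] u 222 236
235 2 [ 0.5151 -0.2289  0.0285] u 223 227
238 1 [ 0.5627 -0.2048  0.0299] u 244 244
241 3 [ 0.5382 -0.2403  0.0273] u 226 238
244 2 [ 0.552  -0.2412  0.029 ] u 230 233
```

Depth shows the shut fingertips end at about z = 0.05, roughly 20 mm short of the nominal TCP. The key is still up at 0.037. I'll carry on down with the force as guide.

```bash
python3 -m crank '[0,0,-0.002,0,0,0, 0,0,-0.002,0,0,0, 0,0,-0.002,0,0,0, 0,0,0,0,0,0]' | grep -E 'tcp|contact'
python3 -m crank '[0,0,-0.002,0,0,0, 0,0,0,0,0,0]' | grep -E 'tcp|contact'
python3 -m crank '[0,0,-0.002,0,0,0, 0,0,0,0,0,0]' | grep -E 'tcp|contact'
```

```text
tcp_pos: [0.5341, -0.2182, 0.0215]
contact_force: [-0.5, 0.7, -0.1]
tcp_pos: [0.5343, -0.2182, 0.0196]
contact_force: [0.6, 0.2, 0.5]
tcp_pos: [0.5343, -0.2182, 0.0177]
contact_force: [-0.4, 0.1, -0.6]
```

```bash
cat > m.py <<'E'
from rig import *
import numpy as np
st=read_state();s=snapshot("wrist")
T=np.eye(4);T[:3,:3]=st["eef_rot"];T[:3,3]=st["tcp_pos"];W=T@s["hand_eye"]
v,u=np.mgrid[:420,:560];K=s["camera_matrix"];r=s["range_z"]
P=np.stack([(u-K[0,2])/K[0,0]*r,(v-K[1,2])/K[1,1]*r,r,np.ones_like(r)],-1)@W.T
a=np.array([.969,-.247]);b=np.array([.247,.969]);d=P[...,:2]-[.535,-.2175]
x=d@a;y=d@b;c=s["color"].astype(int);red=c[...,0]>c[...,2]*1.6
for n,m in(("square",(abs(x+.055)<.01)&(abs(y)<.01)),("round",(abs(x)<.014)&(abs(y)<.009)&(P[...,2]<.06)&~red&(c.min(2)>80)),("tip",red&(abs(y)<.02)&(abs(x)<.02))):
    m=m&(r>0);print(n,m.sum(),np.percentile(P[...,2][m],[1,10,50,90]).round(4) if m.sum() else "")
E
python3 m.py
```

```text
square 1791 [0.0358 0.0366 0.0374 0.0382]
round 346 [0.0287 0.033  0.0371 0.0382]
tip 4700 [0.0445 0.0621 0.1465 0.1492]
```

```bash
python3 -m crank '[0,0,-0.002,0,0,0, 0,0,0,0,0,0]' | grep -E 'tcp|contact'
python3 -m crank '[0,0,-0.001,0,0,0, 0,0,0,0,0,0]' | grep -E 'tcp|contact'
python3 -m crank '[0,0,-0.001,0,0,0, 0,0,0,0,0,0]' | grep -E 'tcp|contact'; python3 m.py
```

```text
tcp_pos: [0.5343, -0.2182, 0.0157]
contact_force: [-0.9, -0.2, 0.0]
tcp_pos: [0.5344, -0.2183, 0.0148]
contact_force: [-0.2, -0.2, 0.6]
tcp_pos: [0.5345, -0.2183, 0.0139]
contact_force: [-0.9, 0.7, 2.1]
square 1872 [0.036  0.0366 0.0374 0.0382]
round 294 [0.0279 0.0321 0.0362 0.0374]
tip 4915 [0.0411 0.0588 0.1429 0.1455]
```

Contact at about 0.0145, and the key starts to sink. Pressing on.

```bash
python3 -m crank '[0,0,-0.001,0,0,0, 0,0,-0.001,0,0,0, 0,0,0,0,0,0]' | grep -E 'tcp|contact'
python3 -m crank '[0,0,-0.001,0,0,0, 0,0,-0.001,0,0,0, 0,0,0,0,0,0]' | grep -E 'tcp|contact'; python3 m.py
```

```text
tcp_pos: [0.5345, -0.2183, 0.0119]
contact_force: [-1.0, -0.1, 3.4]
tcp_pos: [0.5345, -0.2183, 0.0099]
contact_force: [-1.3, 1.5, 5.2]
square 1933 [0.036  0.0366 0.0374 0.0382]
round 271 [0.0282 0.0306 0.0323 0.0335]
tip 4904 [0.0368 0.0551 0.1389 0.1415]
```

About 5 mm in, 5.2 N. A touch more, then release and check.

```bash
python3 -m crank '[0,0,-0.0007,0,0,0, 0,0,0,0,0,0, 0,0,0,0,0,0]' | grep -E 'tcp|contact'
python3 -m crank '[0,0,0.004,0,0,0, 0,0,0.004,0,0,0, 0,0,0.01,0,0,0, 0,0,0.01,0,0,0, 0,0,0,0,0,0, 0,0,0,0,0,0]' | grep -E 'tcp|contact'; python3 m.py
```

```text
tcp_pos: [0.5345, -0.2183, 0.0093]
contact_force: [-1.2, 0.6, 5.5]
tcp_pos: [0.5347, -0.2183, 0.0376]
contact_force: [0.0, -0.2, 0.0]
square 1434 [0.0358 0.0366 0.0374 0.0382]
round 706 [0.0292 0.0363 0.0373 0.0381]
tip 4964 [0.0646 0.0827 0.1666 0.1692]
```

The round key is up again. Now over to the bar.

```bash
python3 -m crank '[0.027,-0.0065,0,0,0,0, 0.0265,-0.0065,0,0,0,0, 0,0,0,0,0,0, 0,0,-0.01,0,0,0, 0,0,-0.01,0,0,0, 0,0,0,0,0,0, 0,0,0,0,0,0]' | grep -E 'tcp|contact'
python3 -m crank '[0,0,-0.002,0,0,0, 0,0,-0.001,0,0,0, 0,0,0,0,0,0]' | grep -E 'tcp|contact'
python3 -m crank '[0,0,-0.001,0,0,0, 0,0,-0.001,0,0,0, 0,0,0,0,0,0]' | grep -E 'tcp|contact'
```

```text
tcp_pos: [0.5867, -0.2311, 0.0165]
contact_force: [0.7, 0.1, 0.3]
tcp_pos: [0.5878, -0.2313, 0.0143]
contact_force: [-0.9, 0.9, 1.7]
tcp_pos: [0.5879, -0.2313, 0.0123]
contact_force: [-1.5, -0.1, 3.3]
```

```bash
python3 -m crank '[0,0,-0.001,0,0,0, 0,0,-0.001,0,0,0, 0,0,0,0,0,0]' | grep -E 'tcp|contact'
python3 -m crank '[0,0,-0.001,0,0,0, 0,0,0,0,0,0, 0,0,0,0,0,0]' | grep -E 'tcp|contact'
```

```text
tcp_pos: [0.5879, -0.2313, 0.0102]
contact_force: [-1.2, 0.4, 4.7]
tcp_pos: [0.5879, -0.2314, 0.0093]
contact_force: [-2.1, 0.8, 5.2]
```

```bash
cat > b.py <<'E'
from rig import *
import numpy as np
from h import *
s=snapshot("scene");W=s["world_from_camera"];K=s["camera_matrix"];r=s["range_z"]
v,u=np.mgrid[:420,:560]
P=np.stack([(u-K[0,2])/K[0,0]*r,(v-K[1,2])/K[1,1]*r,r,np.ones_like(r)],-1)@W.T
a=np.array([.969,-.247]);b=np.array([.247,.969]);d=P[...,:2]-[.588,-.2315];x=d@a;y=d@b;c=s["color"].min(2)
for n,m in(("bar",(abs(x)<.012)&(abs(y)<.023)),("round",(abs(x+.055)<.013)&(abs(y)<.013))):
    m=m&(c>105)&(P[...,2]<.05);print(n,m.sum(),np.median(P[...,2][m]))
E
python3 b.py
python3 -m crank '[0,0,0.004,0,0,0, 0,0,0.004,0,0,0, 0,0,0.02,0,0,0, 0,0,0.04,0,0,0, 0,0,0.04,0,0,0, 0,0,0.04,0,0,0, 0,0,0,0,0,0, 0,0,0,0,0,0]' | grep -E 'time|tcp|contact'
python3 b.py
python3 - <<'E'
from rig import *
import cv2
cv2.imwrite("pics/end.png",snapshot("scene")["color"][:,:,::-1])
E
```

```text
bar 0 nan
round 0 nan
time: 12.05
tcp_pos: [0.5885, -0.2312, 0.158]
contact_force: [-0.2, 0.1, -0.6]
bar 0 nan
round 0 nan
  return _methods._mean(a, axis=axis, dtype=dtype,
  ret = ret.dtype.type(ret / rcount)
  return _methods._mean(a, axis=axis, dtype=dtype,
  ret = ret.dtype.type(ret / rcount)
```

View pics/end.png

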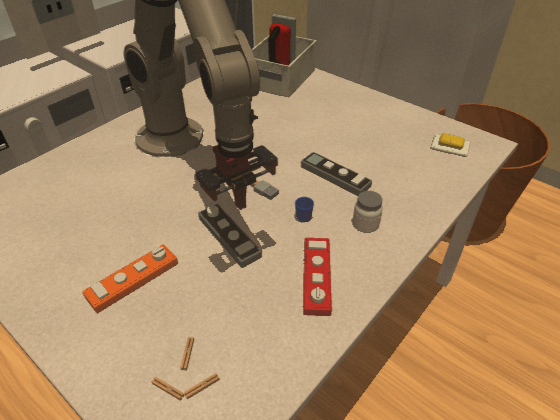

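The bar's force curve matched the round key's: contact at 0.0145, 5.2 N at 0.0093, so about 5 mm in. My depth check of the bar returned no pixels because the hand shades it. The picture shows the washer pad at (230,233) and the cup, jar, brush and dryer pad in place, with the hand well clear.

```bash
python3 -c "
from rig import *
print(sign_off())"
```

```text
the job is handed in; nothing more can be done
None
```

I pressed and released the washer's round key, then its bar key, each about 5 mm in at under 6 N, and handed the job in at about 12 s with the hand clear; the bar's depth and its return up are inferred from the force readings, not seen, and no verdict came back.

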